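# Put the cured board on test

### The arm

A 6-joint arm with a two-finger parallel gripper is mounted at the origin on the work surface. World frame = base frame: x ahead of the robot, y to its left, z up, the work surface at z = 0. Lengths are in m, angles in rad, forces in N, time in s.
With the tool pointing down it reaches from about 0.35 to 0.85 m from the base axis. Payload 8.1 kg.
Tool frame: the origin (TCP) lies midway between the tips of the shut fingers; the grasp point (between the pads) lies robot.grip_depth behind it (robot.grip_depth is the distance from the TCP to the grasp point, in m); z points along the fingers, y is the line along which they close (so a half turn about z gives the same grasp; the last joint's range is limited). The gripper opens to 93 mm and grips with 3 to 60 N. Pads are 15 mm wide; open, the fingers measure 128 mm over their backs; the gripper's body (75 mm by 188 mm) begins 65 mm behind the grasp point.
Start: joints at [1.234, 0.13, 1.488, -0, 1.523, -0.085], TCP at [0.149, 0.581, 0.219] pointing down, gripper open.
Joint ranges: [-2.96, 2.96], [-0.89, 2.26], [0.02, 2.5], [-1.34, 4.48], [0, 2.73], [-2.66, 2.66]. Speed limits (rad/s): [2.39, 2.39, 2.79, 3.14, 3.14, 3.14].

### API

Orientations are given as a rotation vector (axis times angle).
In Python, from plant import robot gives the robot as it stands.
- The arm moves only by the tool carry_out, never from a script. Its argument "rows" is a list of rows, each a list of 6 numbers: the shift along the tool's x, y, z in m, then the turn, a rotation vector about the tool's x, y, z in degrees. A call has 1 to 12 rows; each row is the pose to reach, as a shift and turn from the pose commanded when the call began, along the tool's axes at that moment; what a row does not reach only later rows make up. A row lasts 1/8 s, in which the tool goes at most 62.5 mm and 10.7 degrees, less where a joint would pass 70% of its speed; a pose out of reach is approached as far as the arm can. A call with a gripper value outside its range is refused whole. "jaw" is the closure in counts, from 0 (fully open) to 255 (shut), set as the call begins (left out, the last holds). The fingers move at their own pace and stop on an object; "force" is the grip in N (left out, the last holds). Time passes only in rows, so rows that repeat a pose let the fingers close. It gives the time, the measured TCP pose, the force, the opening and the grip force at its end, in the units of the state.
- robot.read_state(): the state, without advancing time (a new reading comes with each control period).
- robot.read_camera(name): name is "scene" or "top" or "wrist"; returns the picture (384x512x3 uint8, red, green, blue); there is no depth.
- robot.camera_model(name): a dict with "fx", "fy", "cx", "cy" (pixels), "R" (3x3) and "t" (3): a world point X has camera coordinates R X + t; the wrist camera has in their place "mount" (4x4, takes a point from camera to tool coordinates, whose origin is the TCP and whose axes are the flange's). Camera axes: x right, y down, z forward; pixel columns grow to the right and rows downward; lengths in m; the calibration is good to about 2 mm. A picture is of the moment at which its call begins: read the wrist's pose just before it. camera_model takes no time and is no camera call.
- robot.close_job(): hands the job in; it is judged then, once.
Trained networks look in the newest picture that a camera, given by its name, has taken for a name from the list of things; names that differ only in an ending like _2 or _b are one class to them, and where a whole thing is asked for, a point or a joint stands for the part that bears it (a point fixed in the world has none). Each returns a list of dicts, best first, with "conf" (0 to 1); they miss things now and then, are a little off and sometimes report something else, mostly with a low value. They report only what shows in the picture. A call takes as long as a camera call. They do not tell look-alikes from the thing itself.
- robot.outline_of(camera, target): "pixels" (384x512 bool, what is visible of it) and "pixel" ([column, row] in pixels, amid what is visible of it).
The state is a dict: "t": time; "q": joint angles; "dq": joint speeds; "joint_torque": joint torques, N m; "tool_pos": TCP position; "orientation": TCP orientation; "force": force on the tool from outside, world axes, zero at the start; "wrist_torque": the same for the moment, N m; "opening": finger opening in m; "gripper_force": force on a finger pad.
Only numpy, scipy, OpenCV 4.12 (cv2) and the standard library are available. Lean on these libraries where they do the work, as an engineer would, in place of code of your own. Each camera call takes 0.05 s, during which the arm holds its last target. There are 200 camera calls.

### The job

Put the finished board, the one with the green grip in the black rack, on test: swing the retaining bail of the test cage right up and back, then slide the board down into the cage's empty slot until it is fully home in its socket, with its component side facing the same way as the boards beside it. Lower it in with the hand, never let it drop. Then swing the bail fully down over the boards again and press the green start button; leave the other boards and everything else on the bench where they are.

Things in the scene. Friction and masses are not known exactly. Their poses are not given: they have to be found in the camera images.
- board: the finished board: upright slab 160 long (x), 6 thick (y), 100 high (z), about 300 g. +y face: green, with components up to 11 high (none in the top 20); -y face: bare aluminium. Green bar grip on the middle of its top edge: 56 long (x), 10 thick (y), from 99 to 124 above the origin. Origin: centre of the bottom edge. Stands in an outer slot of the rack
- board_grip (a point): centre of the board's green grip, 111.5 above the board's origin
- board_face (a point): a point on the component side of the board, 12 out along the board's +y and 50 above its origin
- rack: black plastic rack, 200 (x) x 160 (y), inner floor 10 above the bench, with comb ends up to 70 above the bench that hold boards upright along the rack's x in slots at y = -50, 0 and +50, 8.5 wide and 55 deep. Origin: centre of its underside. The middle slot is empty. Fixed to the bench
- reject: a second board of the same shape with a red grip, in the other outer slot of the rack: leave it there. Same frame as the green-gripped board
- cage: test cage, open at the top, fixed: base 240 x 200 x 12 high, end plates 165 apart inside; three slots along x at y = -60, 0, 60. A slot's green guides are channels 8 wide (1 clearance each side of a board), 16 to 88 above the bench, flaring to 16 wide at 97; end plates flare out up to 100. White control unit, 70 high, at y 102 to 176. Origin: centre of underside; x away from the robot
- socket: black edge connector in the empty slot, 130 long (x) x 15 x 14 high, its groove 9 wide with the floor 5 above its origin. Origin: centre of its underside, 12 above the bench, midway between the slot's two guides; axes as the cage's. With the board fully home, the board's origin is 5 above this one and the slab's top edge 117 above the bench
- bail (a joint): angle of the retaining bail, rad: 0 = fully down and level, its cross-bar (8 diameter) 3 over the seated boards' top edges and 55 from the cage's middle toward +x; grows as it swings up and back, away from the robot, to its stop at 1.75; upright it reaches 175 above the bench. Starts between 0 and 0.35. It stays where it is left (about 3 N at the grip moves it)
- bail_grip (a point): centre of the bail's red grip, a sleeve 12 in diameter, 46 long, on the end of the cross-bar beyond the cage's -y side, axis along the cage's y. It is 45 from the hinge axis and 129 from the cage's middle line; with the bail down, 124 above the bench. Free space below it
- bail_hinge (a point): the point of the bail's hinge axis level with the grip (axis along the cage's y, 124 above the bench, 100 from the cage's middle toward +x)
- start (a joint): travel of the start button in m: 0 = out, 0.006 = fully pressed (5 N); it springs back. A press counts from 0.004
- start_top (a point): middle of the top of the green start button, 30 diameter, on top of the white control unit, facing up; pressed straight down
- card_a: a board with a black grip already plugged into the cage: same slab and grip as the finished board, on a black connector shell. Origin: centre of the shell's underside, the slab starts 5 above it, top of the grip 141 above the bench; component side toward +y. Leave it alone
- card_b: the other plugged-in board with a black grip, the same as card_a. Leave it alone
- wash_bottle: white wash bottle with a yellow cap and spout, 60 diameter, 199 high; origin under its middle. Bystander
- glue_gun: white dispensing gun with a green nozzle lying on the bench, about 280 long, 36 high; origin under the barrel. Bystander
- driver: screwdriver with a blue handle, 180 long, lying on the bench. Bystander
- tray: blue tray of small parts, 110 x 75 x 30; origin under its middle. Bystander
- caliper: steel caliper, 160 long, lying flat. Bystander
Things that resemble listed ones, but are neither listed nor needed, are in the scene too. What is shaped like the board but purple is not meant.

How it is judged:
By the outcome, as a careful person would: the job done as asked, in the order asked, and still so for the second after the job is handed in, with the robot touching nothing.
It also fails if it takes over 72 s, if anything falls off the work surface, if the arm or the gripper's body presses on something with over 40 N, if the wrist force passes 120 N, or if a joint passes its speed limit or range.

## Working session

There is one attempt and no reset: what is moved stays moved. The work goes in short steps, Python scripts to look and compute and a tool call to move; the robot and the scene stay as the last step left them, time stands still between calls to the robot, and variables do not carry over. Pictures are saved under pics/ and viewed, at most 12 in all, crops included, and the job is handed in when it is done.

Besides the shell and the picture viewer there is one more tool, called after "Emit:" as name(argument=value, ...), one argument or row to a line, values as JSON. carry_out: Moves the arm, as the interface text tells. Its arguments: {"type":"object","properties":{"rows":{"type":"array"},"jaw":{"type":"number"},"force":{"type":"number"}},"required":["rows"]}

```bash
ls; mkdir -p pics; python3 - <<'E'
from plant import robot
import cv2,numpy as np
print(robot.grip_depth, robot.read_state())
ims=[]
for c in("scene","top"):
    im=robot.read_camera(c); cv2.imwrite(f"pics/{c}0.png",cv2.resize(im[:,:,::-1],(768,576),interpolation=cv2.INTER_CUBIC))
    m=robot.camera_model(c); print(c,{k:np.round(v,4).tolist() for k,v in m.items()})
    for t in("board","reject","rack","cage","socket","bail","start","card_a","bail_grip","board_grip"):
        for d in robot.outline_of(c,t)[:3]: print(t,round(d["conf"],2),np.round(d["pixel"],1),d["pixels"].sum())
print({k:np.round(v,4).tolist() for k,v in robot.camera_model("wrist").items()})
E
```

```text
pics
0.0188 {'t': 0.0, 'q': array([ 1.23360596e+00,  1.31137542e-01,  1.48924379e+00, -3.29207933e-05,
        1.52301245e+00, -8.53790068e-02]), 'dq': array([-3.99519241e-05, -4.80921365e-04, -1.93813251e-03, -7.64799795e-04,
       -1.57175864e-04, -3.75780837e-04]), 'joint_torque': array([-1.63595661e-03, -5.59836209e+01, -4.91761672e+01,  7.64914951e-02,
        3.53678316e-02, -1.58482717e-04]), 'tool_pos': array([0.14928763, 0.58055335, 0.21762106]), 'orientation': array([-3.94454095e-01, -3.11638115e+00,  2.77681507e-03]), 'force': array([-0.20793093, -0.24626029, -0.05787182]), 'wrist_torque': array([-0.01448653,  0.0205368 ,  0.01773793]), 'gripper_force': 0.0, 'opening': 0.0931255011649172}
scene {'fx': 414.6003, 'fy': 414.6003, 'cx': 256.1134, 'cy': 195.6304, 'R': [[-0.0373, 0.9992, 0.0151], [0.7759, 0.0385, -0.6297], [-0.6297, -0.0117, -0.7767]], 't': [-0.0108, -0.3442, 1.7561]}
board 0.9 [112.4 206. ] 1092
board 0.7 [161.5 207.6] 391
board 0.66 [228.8 165.1] 809
reject 0.55 [188.6 202.8] 312
rack 0.8 [180.5 222.7] 2239
rack 0.6 [317.5 208.6] 235
cage 0.77 [304.6 221.1] 5
[... 483 characters left out ...]
 0.5227, 1.2444]}
board 0.79 [399.2 182.4] 590
board 0.68 [353.7 174.8] 558
board 0.49 [286.6 251.4] 183
reject 0.61 [315.8 179.2] 475
rack 0.86 [331.2 182.9] 2262
rack 0.34 [213.8 157.4] 389
cage 0.92 [193.6 176.2] 5819
socket 0.74 [203.8 181. ] 195
bail 0.86 [217.6 162.2] 320
card_a 0.71 [222.8 182.4] 360
card_a 0.58 [181.8 179.3] 532
card_a 0.26 [102.2 244.7] 537
bail_grip 0.7 [210.9 159.8] 277
board_grip 0.8 [283.2 253.1] 265
board_grip 0.78 [403.5 181.6] 590
board_grip 0.5 [352.6 174.8] 553
{'fx': 286.1167, 'fy': 286.1167, 'cx': 256.4482, 'cy': 186.5593, 'mount': [[0.0007, -0.9551, -0.2962, 0.0826], [1.0, 0.0007, 0.0002, -0.0001], [-0.0, -0.2962, 0.9551, -0.1663], [0.0, 0.0, 0.0, 1.0]]}
```

View pics/scene0.png

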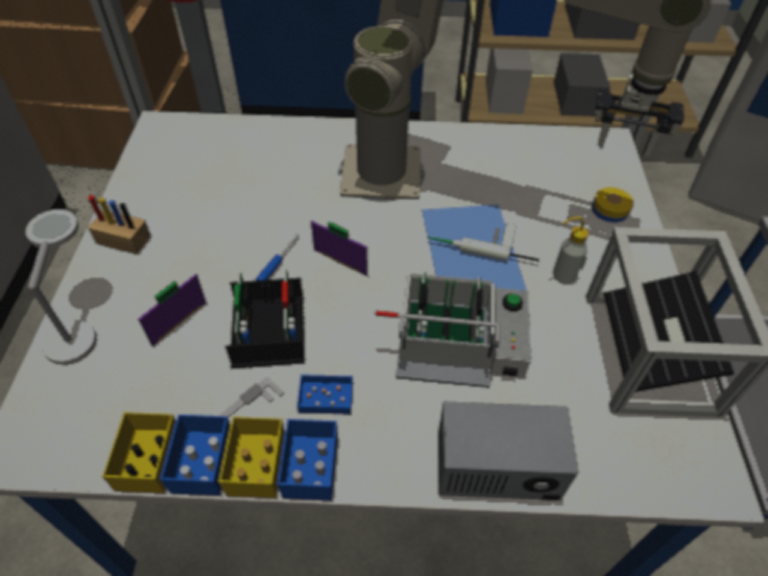

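View pics/top0.png

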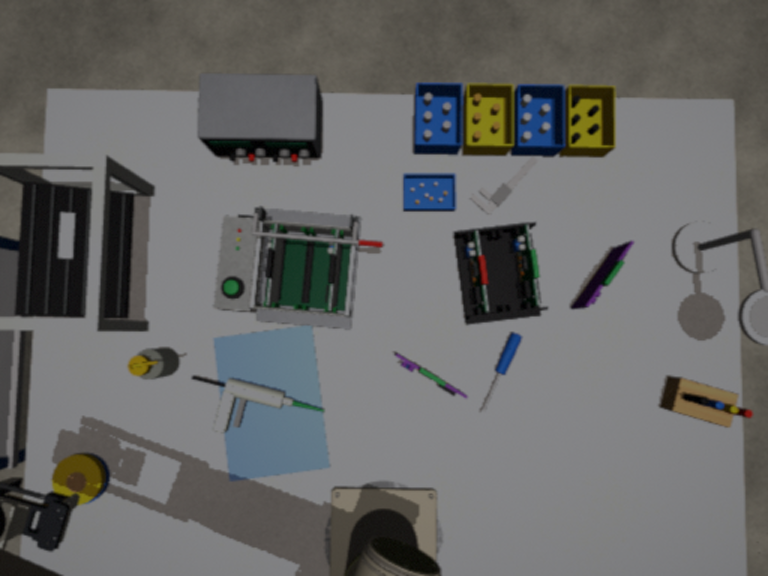

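The top view shows the cage at 768-scale (305,268) with an empty middle slot and its red bail grip at (371,244). The start button is at (231,287). The rack is at (500,270), with the green grip at about (533,263) and the red one at (482,268). Components appear to face left (+y) on both rack boards.

```bash
cat > h.py <<'E'
from plant import robot
import cv2,numpy as np
from scipy.spatial.transform import Rotation as Ro
def cam(c):
    m=robot.camera_model(c); K=np.array([[m['fx'],0,m['cx']],[0,m['fy'],m['cy']],[0,0,1]])
    if c!='wrist': return K,np.array(m['R']),np.array(m['t'])
    s=robot.read_state(); T=np.eye(4);T[:3,:3]=Ro.from_rotvec(s['orientation']).as_matrix();T[:3,3]=s['tool_pos']
    W=np.linalg.inv(T@np.array(m['mount'])); return K,W[:3,:3],W[:3,3]
def plane(C,px,z):
    K,R,t=C; d=R.T@np.linalg.inv(K)@[px[0],px[1],1]; o=-R.T@t
    return o+d*(z-o[2])/d[2]
def proj(C,X):
    K,R,t=C; p=K@(R@np.asarray(X)+t); return p[:2]/p[2]
def tri(C1,p1,C2,p2):
    P=[C[0]@np.c_[C[1],C[2]] for C in(C1,C2)]
    X=cv2.triangulatePoints(P[0],P[1],np.array(p1,float),np.array(p2,float)).ravel(); return X[:3]/X[3]
def tool(): 
    s=robot.read_state(); return Ro.from_rotvec(s['orientation']).as_matrix(),s['tool_pos']
def rel(p,M=None):
    "row for world TCP target p, rotation M"
    R,t=tool(); M=R if M is None else M
    return np.round(np.r_[R.T@(np.array(p)-t),np.degrees(Ro.from_matrix(R.T@M).as_rotvec())],4)
def down(yaw):
    "tool z down, tool y axis at yaw from world x"
    y=np.array([np.cos(yaw),np.sin(yaw),0]);z=np.array([0,0,-1.]);return np.c_[np.cross(y,z),y,z]
def save(im,n): cv2.imwrite(f"pics/{n}.png",cv2.resize(im[:,:,::-1],(768,576),interpolation=cv2.INTER_CUBIC))
E
python3 - <<'E'
from h import *
T=cam('top');S=cam('scene')
s=lambda *p:np.array(p)/1.5
print('bailgrip',tri(T,s(371,244),S,s(387,315)))
print('bailgripend',plane(T,s(382,244),.135), 'left',plane(T,s(256,238),.135))
print('start',plane(T,s(231,287),.08),tri(T,s(231,287),S,s(514,301)))
print('green',plane(T,s(533,263),.134),'red',plane(T,s(482,269),.134))
for n,p in dict(rack_nl=(467,321),rack_nr=(543,315),rack_fl=(457,230),rack_fr=(534,224)).items(): print(n,plane(T,s(*p),.07))
print('card+',plane(T,s(270,270),.14),'card-',plane(T,s(334,272),.14))
R,t=tool(); print(R,np.degrees(0))
E
```

```text
bailgrip [0.59894914 0.03635237 0.12298263]
bailgripend [0.59754704 0.01419517 0.135     ] left [0.60533747 0.25569421 0.135     ]
start [0.51438028 0.31426026 0.08      ] [0.51437895 0.31426929 0.08002281]
green [ 0.56565185 -0.27472794  0.134     ] red [ 0.55259797 -0.17740824  0.134     ]
rack_nl [ 0.45432172 -0.15831257  0.07      ]
rack_nr [ 0.46875263 -0.31047468  0.07      ]
rack_fl [ 0.63803938 -0.13705672  0.07      ]
rack_fr [ 0.65276174 -0.29294028  0.07      ]
card+ [0.54369028 0.22611461 0.14      ] card- [0.54179486 0.10446152 0.14      ]
[[-9.68458244e-01  2.49175902e-01 -1.10967178e-05]
 [ 2.49175902e-01  9.68458243e-01 -4.83612701e-05]
 [-1.30375524e-06 -4.96009053e-05 -9.99999999e-01]] 0.0
```

```bash
python3 - <<'E'
from h import *
print(rel((.15,.58,.34)),rel((.59,.03,.34),down(-.02)))
E
```

```text
[-0.0008 -0.0009 -0.1214  0.      0.      0.    ] [-5.63900e-01 -4.23900e-01 -1.21300e-01 -2.40000e-03  2.00000e-03
  7.67172e+01]
```

Emit:
carry_out(
  rows=[
    [0, 0, -0.06, 0, 0, 0],
    [-0.02, -0.015, -0.12, 0, 0, 5],
    [-0.564, -0.424, -0.121, 0, 0, 76.7],
    [-0.564, -0.424, -0.121, 0, 0, 76.7],
    [-0.564, -0.424, -0.121, 0, 0, 76.7],
    [-0.564, -0.424, -0.121, 0, 0, 76.7],
    [-0.564, -0.424, -0.121, 0, 0, 76.7],
    [-0.564, -0.424, -0.121, 0, 0, 76.7],
    [-0.564, -0.424, -0.121, 0, 0, 76.7],
    [-0.564, -0.424, -0.121, 0, 0, 76.7],
    [-0.564, -0.424, -0.121, 0, 0, 76.7],
    [-0.564, -0.424, -0.121, 0, 0, 76.7],
  ],
)

```text
t: 2.6
tool_pos: [0.5558, 0.0723, 0.3396]
orientation: [2.243, 2.199, 0.001]
force: [0.8, 0.7, 0.8]
opening: 0.0928
gripper_force: 0.0
```

Emit:
carry_out(
  rows=[
    [0, 0, 0, 0, 0, 0],
    [0, 0, 0, 0, 0, 0],
    [0, 0, 0, 0, 0, 0],
  ],
)

```text
t: 2.98
tool_pos: [0.5542, 0.0754, 0.3398]
orientation: [2.241, 2.201, 0.001]
force: [0.8, 0.2, -0.1]
opening: 0.0932
gripper_force: 0.0
```

```bash
python3 - <<'E'
from h import *
W=cam('wrist'); im=robot.read_camera('wrist'); save(im,'w1'); cv2.imwrite('pics/w1_raw.png',im[:,:,::-1])
np.savez('w1.npz',K=W[0],R=W[1],t=W[2])
for t in('bail','bail_grip','card_a','socket','start','cage'):
    for d in robot.outline_of('wrist',t)[:3]:
        p=d['pixel'];print(t,round(d['conf'],2),np.round(p),d['pixels'].sum(),plane(W,p,.14))
E
```

```text
bail 0.17 [84. 33.] 2434 [0.35937318 0.23278136 0.14      ]
bail_grip 0.81 [303.  93.] 1915 [0.61318932 0.16301118 0.14      ]
card_a 0.89 [252.  44.] 2478 [0.55210522 0.21832574 0.14      ]
card_a 0.77 [253. 135.] 1682 [0.55094981 0.11306771 0.14      ]
socket 0.59 [253.  90.] 817 [0.55219724 0.16695071 0.14      ]
cage 0.78 [270.  80.] 19378 [0.57309682 0.17798184 0.14      ]
```

View pics/w1.png

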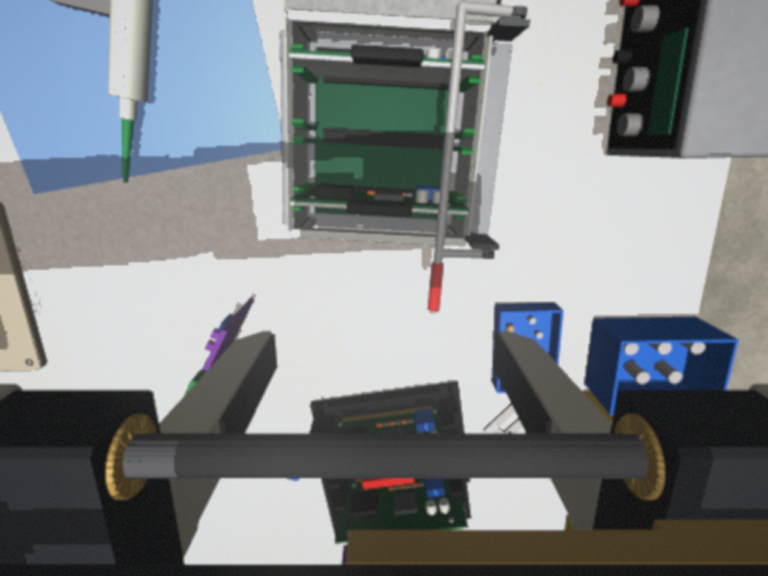

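The wrist view shows the red bail grip from (437,265) to (434,311). The middle slot is empty at (385,135), and the card components face +y, which is up in the image.

```bash
python3 - <<'E'
from h import *
def red(im,c,r=25):
    h=cv2.cvtColor(im,cv2.COLOR_RGB2HSV); m=((h[...,0]<8)|(h[...,0]>172))&(h[...,1]>130)&(h[...,2]>60)
    n,l,s,ce=cv2.connectedComponentsWithStats(m.astype(np.uint8))
    return [(ce[i].round(2),s[i].tolist()) for i in range(1,n) if s[i][4]>8 and np.hypot(*(ce[i]-c))<r]
f=np.load('w1.npz');W=(f['K'],f['R'],f['t'])
iw=cv2.imread('pics/w1_raw.png')[:,:,::-1].copy()
a=red(iw,np.array([435,288])/1.5); print(a)
T=cam('top');S=cam('scene')
b=red(robot.read_camera('top'),np.array([371,244])/1.5,12); c=red(robot.read_camera('scene'),np.array([387,315])/1.5,12); print(b,c)
pw=a[0][0]
if b: print('WT',tri(W,pw,T,b[0][0]))
if c: print('WS',tri(W,pw,S,c[0][0]))
for z in(.124,.132,.14): print(z,plane(W,pw,z))
# cage: card grip ends, z=.141 ; outer base
q=lambda *p:np.array(p)/1.5
for n,p,z in [('A+ l',(352,54),.141),('A+ r',(422,57),.141),('A- l',(347,208),.141),('A- r',(411,210),.141),('sock l',(317,135),.026),('sock r',(451,139),.026),('slab- l',(291,203),.117),('slab- r',(467,211),.117),('slab+ l',(290,56),.117),('slab+ r',(484,66),.117)]: print(n,plane(W,q(*p),z))
E
```

```text
[(array([289.81, 192.38]), [286, 177, 8, 30, 164])]
[] [(array([257.63, 208.87]), [251, 208, 14, 3, 30])]
WS [0.60061265 0.03500306 0.13164709]
0.124 [0.60085477 0.03029677 0.124     ]
0.132 [0.59991198 0.03296951 0.132     ]
0.14 [0.5989692  0.03564225 0.14      ]
A+ l [0.53226479 0.22641863 0.141     ]
A+ r [0.58588569 0.22342435 0.141     ]
A- l [0.52335629 0.10917905 0.141     ]
A- r [0.5775401  0.10654607 0.141     ]
sock l [0.48466575 0.17135016 0.026     ]
sock r [0.62684552 0.16485685 0.026     ]
slab- l [0.4710738  0.11132197 0.117     ]
slab- r [0.62960931 0.10138153 0.117     ]
slab+ l [0.48000792 0.23031821 0.117     ]
slab+ r [0.63890624 0.2201724  0.117     ]
```

```bash
python3 - <<'E'
from h import *
print(rel((.601,.029,.23),down(-.06)),rel((.601,.029,.112),down(-.06)))
E
```

```text
[-4.4500e-02  4.7200e-02  1.0950e-01  9.5000e-03 -2.1000e-03  2.3337e+00] [-4.4500e-02  4.7200e-02  2.2750e-01  9.5000e-03 -2.1000e-03  2.3337e+00]
```

Emit:
carry_out(
  rows=[
    [-0.0445, 0.047, 0.06, 0, 0, 2.3],
    [-0.0445, 0.047, 0.11, 0, 0, 2.3],
    [-0.0445, 0.047, 0.16, 0, 0, 2.3],
    [-0.0445, 0.047, 0.2, 0, 0, 2.3],
    [-0.0445, 0.047, 0.2275, 0, 0, 2.3],
    [-0.0445, 0.047, 0.2275, 0, 0, 2.3],
    [-0.0445, 0.047, 0.2275, 0, 0, 2.3],
  ],
)

```text
t: 4.3
tool_pos: [0.6017, 0.0287, 0.1134]
orientation: [2.286, 2.153, 0.002]
force: [0.2, 0.3, 0.3]
opening: 0.0931
gripper_force: 0.0
```

Emit:
carry_out(
  rows=[
    [0, 0, 0, 0, 0, 0],
    [0, 0, 0, 0, 0, 0],
    [0, 0, 0, 0, 0, 0],
    [0, 0, 0, 0, 0, 0],
    [0, 0, 0, 0, 0, 0],
    [0, 0, 0, 0, 0, 0],
  ],
  jaw=255,
  force=6,
)

```text
t: 5.05
tool_pos: [0.6008, 0.0287, 0.1118]
orientation: [-2.287, -2.154, 0.0]
force: [0.4, 0.5, 0.9]
opening: 0.0373
gripper_force: 0.0
```

Emit:
carry_out(
  rows=[
    [0, 0, 0, 0, 0, 0],
    [0, 0, 0, 0, 0, 0],
    [0, 0, 0, 0, 0, 0],
    [0, 0, 0, 0, 0, 0],
  ],
)

```text
t: 5.55
tool_pos: [0.5996, 0.0288, 0.1114]
orientation: [-2.285, -2.153, 0.003]
force: [-5.6, 0.3, 2.3]
opening: 0.0118
gripper_force: 6.0
```

Emit:
carry_out(
  rows=[
    [0, 0.003, -0.0104, 0, 0, 0],
    [0, 0.0073, -0.0183, 0, 0, 0],
    [0, 0.0131, -0.0251, 0, 0, 0],
    [0, 0.0201, -0.0307, 0, 0, 0],
    [0, 0.0281, -0.0348, 0, 0, 0],
    [0, 0.0368, -0.0372, 0, 0, 0],
    [0, 0.0457, -0.0378, 0, 0, 0],
    [0, 0.053, -0.037, 0, 0, 0],
    [0, 0.053, -0.037, 0, 0, 0],
    [0, 0.053, -0.037, 0, 0, 0],
  ],
)

```text
t: 6.8
tool_pos: [0.6527, 0.0256, 0.1496]
orientation: [-2.285, -2.153, 0.003]
force: [-12.6, 0.0, 9.3]
opening: 0.0123
gripper_force: 6.0
```

Emit:
carry_out(
  rows=[
    [0, 0, 0, 0, 0, 0],
    [0, 0, 0, 0, 0, 0],
    [0, 0, 0, 0, 0, 0],
    [0, 0, -0.04, 0, 0, 0],
    [0.0, 0, -0.1, 0, 0, 0],
    [0, 0, -0.15, 0, 0, 0],
    [0, -0.05, -0.2, 0, 0, 0],
    [0.06, -0.1, -0.2, 0, 0, 0],
    [0.06, -0.1, -0.2, 0, 0, 0],
    [0.06, -0.1, -0.2, 0, 0, 0],
  ],
  jaw=120,
)

```text
t: 8.05
tool_pos: [0.5572, 0.0923, 0.3491]
orientation: [2.284, 2.156, 0.001]
force: [0.3, -0.6, -0.8]
opening: 0.0491
gripper_force: 0.0
```

```bash
python3 - <<'E'
from h import *
W=cam('wrist'); im=robot.read_camera('wrist'); save(im,'w2'); cv2.imwrite('pics/w2_raw.png',im[:,:,::-1])
np.savez('w2.npz',K=W[0],R=W[1],t=W[2]); print(tool()[1])
E
```

```text
[0.55767617 0.09141311 0.34850245]
```

View pics/w2.png

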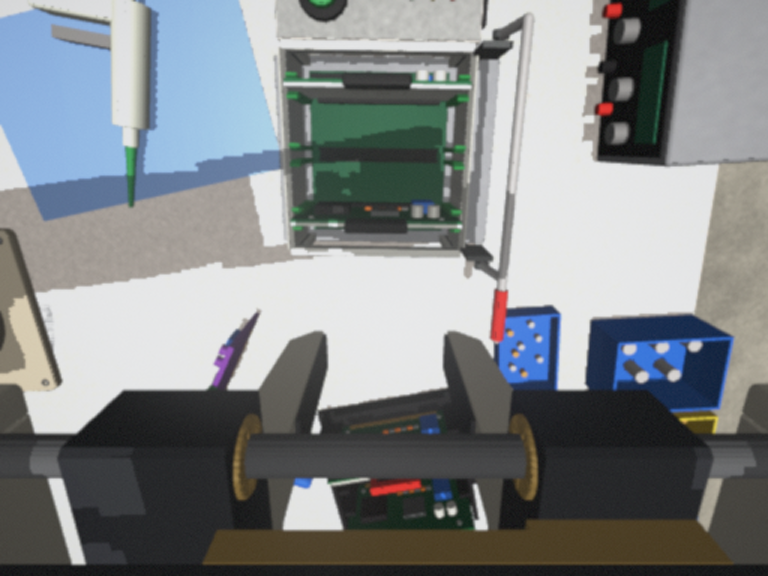

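The bail is up and back, with its red grip at (500,315). The middle slot is empty at (375,155). I'll rectify this view at known heights to get the cage pose.

```bash
python3 - <<'E'
from h import *
f=np.load('w2.npz');W=(f['K'],f['R'],f['t']); im=cv2.imread('pics/w2_raw.png')
c=np.array([.555,.166]);a=-.06;ex=np.array([np.cos(a),np.sin(a)]);ey=np.array([-ex[1],ex[0]])
outs=[]
def rect(z,y0,y1,s=2.5):
    n=int(200*s);m=int((y1-y0)*s)   # px per mm; x -100..100
    U,V=np.meshgrid((np.arange(n)/s-100)/1e3,(y1-np.arange(m)/s)/1e3)
    X=np.stack([c[0]+U*ex[0]+V*ey[0],c[1]+U*ex[1]+V*ey[1],np.full_like(U,z)],-1)
    p=X@W[1].T+W[2]; p=p@W[0].T; p=p[...,:2]/p[...,2:]
    o=cv2.remap(im,p[...,0].astype(np.float32),p[...,1].astype(np.float32),cv2.INTER_CUBIC)
    for k in range(-100,101,20): cv2.line(o,(int((k+100)*s),0),(int((k+100)*s),4 if k else 12),(0,0,255),1)
    for k in range(int(y0),int(y1)+1,10): cv2.line(o,(0,int((y1-k)*s)),(8 if k%60 else 20,int((y1-k)*s)),(0,0,255),1)
    return o
o=np.vstack([rect(.117,40,80),rect(.026,-20,20),rect(.097,-20,20),rect(.117,-80,-40)])
o=np.vstack([o]);cv2.imwrite('pics/rect.png',cv2.resize(o,None,fx=1.5,fy=1.45));print(o.shape)
E
```

```text
(400, 500, 3)
```

View pics/rect.png

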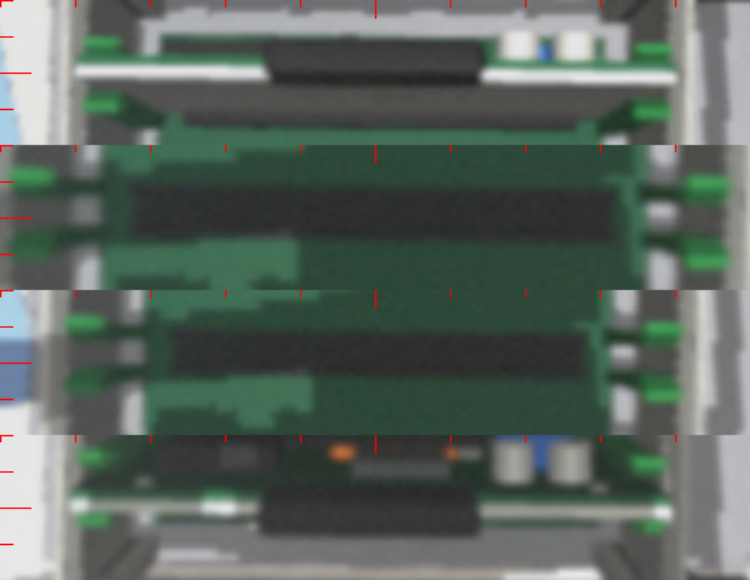

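```bash
python3 - <<'E'
from h import *
print(rel((.47,-.25,.34),down(-1.473)), robot.read_state()['q'])
E
```

```text
[-3.46000e-01 -6.75000e-02  8.70000e-03  2.23000e-02  2.38000e-02
  8.10273e+01] [ 7.20976678e-02  1.99600515e-02  1.37018328e+00 -5.29756088e-04
  1.75149304e+00  1.30809213e-01]
```

Emit:
carry_out(
  rows=[
    [-0.346, -0.0675, 0, 0, 0, 81],
    [-0.346, -0.0675, 0, 0, 0, 81],
    [-0.346, -0.0675, 0, 0, 0, 81],
    [-0.346, -0.0675, 0, 0, 0, 81],
    [-0.346, -0.0675, 0, 0, 0, 81],
    [-0.346, -0.0675, 0, 0, 0, 81],
    [-0.346, -0.0675, 0, 0, 0, 81],
    [-0.346, -0.0675, 0, 0, 0, 81],
    [-0.346, -0.0675, 0, 0, 0, 81],
    [-0.346, -0.0675, 0, 0, 0, 81],
    [-0.346, -0.0675, 0, 0, 0, 81],
  ],
  jaw=0,
)

```text
t: 9.48
tool_pos: [0.4695, -0.2501, 0.3486]
orientation: [-3.138, -0.155, 0.001]
force: [-0.4, 0.5, 0.0]
opening: 0.0931
gripper_force: 0.0
```

```bash
python3 - <<'E'
from h import *
W=cam('wrist'); im=robot.read_camera('wrist'); save(im,'w3'); cv2.imwrite('pics/w3_raw.png',im[:,:,::-1])
np.savez('w3.npz',K=W[0],R=W[1],t=W[2]); print(tool()[1],proj(W,(.563,-.272,.13))*1.5)
for t in('board_grip','board_face','board','reject'):
    for d in robot.outline_of('wrist',t)[:3]:
        p=d['pixel'];print(t,round(d['conf'],2),np.round(p*np.float64(1.5)),d['pixels'].sum(),plane(W,p,.125))
h=cv2.cvtColor(im,cv2.COLOR_RGB2HSV); m=(h[...,0]>45)&(h[...,0]<80)&(h[...,1]>150)&(h[...,2]>70)
n,l,s,ce=cv2.connectedComponentsWithStats(m.astype(np.uint8))
for i in range(1,n):
    if s[i][4]>150: print(ce[i]*1.5,s[i]*1.5)
E
```

```text
[ 0.46949922 -0.24997371  0.34876716] [420.92073767 137.1674465 ]Traceback (most recent call last):
  File "<stdin>", line 6, in <module>
TypeError: can't multiply sequence by non-int of type 'numpy.float64'
```

View pics/w3.png

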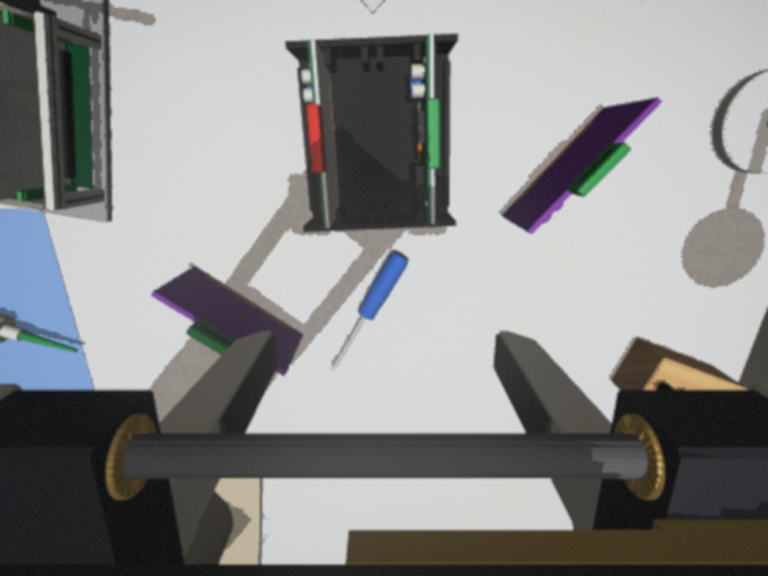

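The green-gripped board is at (433,133), and its components are on the left (+y), so it already faces the right way. It's nearly aligned with the tool.

```bash
python3 - <<'E'
from h import *
f=np.load('w3.npz');W=(f['K'],f['R'],f['t']); im=cv2.imread('pics/w3_raw.png')[:,:,::-1].copy()
h=cv2.cvtColor(im,cv2.COLOR_RGB2HSV); m=((h[...,0]>45)&(h[...,0]<80)&(h[...,1]>120)&(h[...,2]>90)).astype(np.uint8)
n,l,s,ce=cv2.connectedComponentsWithStats(m)
i=l[int(133/1.5),int(433/1.5)]; print(ce[i]*1.5,s[i]*1.5)
ys,xs=np.nonzero(l==i); 
for r0,r1 in((s[i][1]+2,s[i][1]+12),(s[i][1]+s[i][3]-14,s[i][1]+s[i][3]-4)):
    k=(ys>=r0)&(ys<r1); print('w',np.bincount(ys[k])[r0:r1]); p=(xs[k].mean(),ys[k].mean()); print(plane(W,p,.134))
print('ctr',plane(W,ce[i],.134))
q=lambda *p:plane(W,np.array(p)/1.5,.11)
print('slab',q(432,37),q(432,222),'red',q(313,42),q(325,228))
E
```

```text
[432.82714286 132.33428571] [427.5  99.   12.   69.  525. ]
w [8 8 8 8 8 8 8 8 8 8]
[ 0.5859982  -0.27865697  0.134     ]
w [8 8 8 8 7 7 7 7 7 7]
[ 0.55081444 -0.28371099  0.134     ]
ctr [ 0.56770233 -0.28116037  0.134     ]
slab [ 0.64378922 -0.27290808  0.11      ] [ 0.48882804 -0.29347656  0.11      ] red [ 0.63012051 -0.17358536  0.11      ] [ 0.47303103 -0.1928581   0.11      ]
```

```bash
python3 - <<'E'
from h import *
M=down(-np.pi/2+.12)
print(rel((.567,-.282,.2),M),rel((.567,-.282,.105),M))
E
```

```text
[ 0.0939  0.0415  0.1488  0.0039  0.0023 -1.2435] [ 0.0939  0.0415  0.2438  0.0039  0.0023 -1.2435]
```

Emit:
carry_out(
  rows=[
    [0.05, 0.02, 0.03, 0, 0, -1.2],
    [0.094, 0.0415, 0.08, 0, 0, -1.2],
    [0.094, 0.0415, 0.14, 0, 0, -1.2],
    [0.094, 0.0415, 0.19, 0, 0, -1.2],
    [0.094, 0.0415, 0.225, 0, 0, -1.2],
    [0.094, 0.0415, 0.244, 0, 0, -1.2],
    [0.094, 0.0415, 0.244, 0, 0, -1.2],
    [0.094, 0.0415, 0.244, 0, 0, -1.2],
  ],
)

```text
t: 10.58
tool_pos: [0.5683, -0.2828, 0.1072]
orientation: [3.134, 0.186, 0.004]
force: [-1.1, -0.2, 1.4]
opening: 0.0929
gripper_force: 0.0
```

Emit:
carry_out(
  rows=[
    [0, 0, 0, 0, 0, 0],
    [0, 0, 0, 0, 0, 0],
    [0, 0, 0, 0, 0, 0],
    [0, 0, 0, 0, 0, 0],
    [0, 0, 0, 0, 0, 0],
    [0, 0, 0, 0, 0, 0],
    [0, 0, 0, 0, 0, 0],
    [0, 0, 0, 0, 0, 0],
    [0, 0, 0, 0, 0, 0],
    [0, 0, 0, 0, 0, 0],
    [0, 0, 0, 0, 0, 0],
  ],
  jaw=255,
  force=30,
)

```text
t: 11.95
tool_pos: [0.567, -0.2819, 0.1049]
orientation: [-3.136, -0.186, 0.0]
force: [-0.4, 0.9, 0.2]
opening: 0.0096
gripper_force: 29.9
```

Emit:
carry_out(
  rows=[
    [0, 0, -0.015, 0, 0, 0],
    [0, 0, -0.045, 0, 0, 0],
    [0, 0, -0.09, 0, 0, 0],
    [0, 0, -0.14, 0, 0, 0],
    [0, 0, -0.19, 0, 0, 0],
    [0, 0, -0.22, 0, 0, 0],
    [0, 0, -0.22, 0, 0, 0],
    [0, 0, -0.22, 0, 0, 0],
  ],
)

```text
t: 12.95
tool_pos: [0.5665, -0.2819, 0.3231]
orientation: [-3.135, -0.185, 0.003]
force: [-0.7, 0.6, -3.7]
opening: 0.0099
gripper_force: 30.0
```

```bash
python3 - <<'E'
from h import *
im=robot.read_camera('wrist'); save(im,'w4'); cv2.imwrite('pics/w4_raw.png',im[:,:,::-1])
print(tool()[1], rel((.5547,.1672,.325),down(-np.pi/2-.073)))
m=robot.camera_model('wrist'); M=np.linalg.inv(np.array(m['mount'])); K=cam('wrist')[0]
for p in [(.08,0,.0302-.0188+.0),(-.08,0,.0114),(.08,0,-.0074),(.028,0,-.03)]:
    # slab top edge is ~11.5 below grip centre => tool z = -.0188+.0115
    pass
P=lambda p:(lambda v:(K@v)[:2]/v[2]*1.5)((M@np.r_[p,1])[:3])
print('slab end +x top',P((.08,0,-.0073)),'grip top +x',P((.028,0,-.0313)),'grip top -x',P((-.028,0,-.0313)))
E
```

```text
[ 0.56626316 -0.28173136  0.32229722] [ 4.14000e-02 -4.47200e-01 -1.90000e-03 -1.08000e-01  1.80700e-01
  1.09481e+01]
slab end +x top [384.13270499 155.72041047] grip top +x [384.00368123 317.04205027] grip top -x [383.96936672 455.1314538 ]
```

View pics/w4.png

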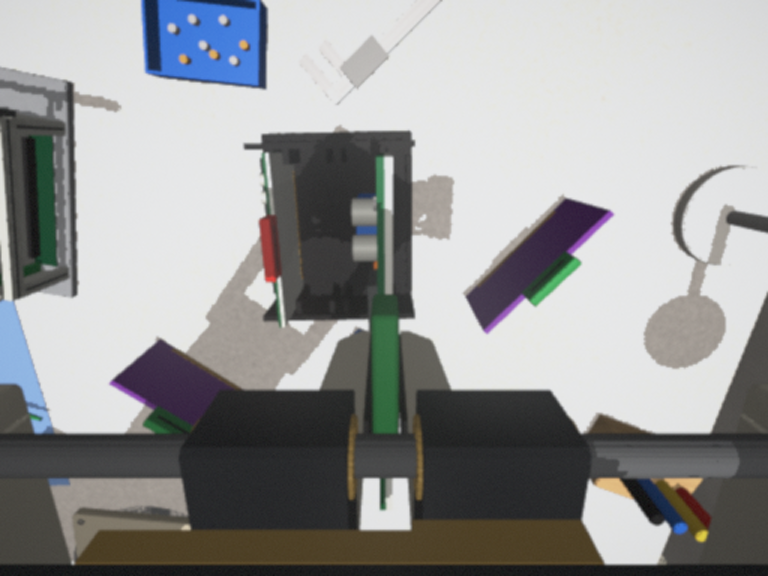

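Board is held and its slab end is at (384,155), where the tool geometry predicts it, so it's centred in the hand.

Emit:
carry_out(
  rows=[
    [0.002, -0.025, -0.002, 0, 0.18, 1],
    [0.006, -0.07, -0.002, 0, 0.18, 2],
    [0.011, -0.12, -0.002, 0, 0.18, 3.5],
    [0.016, -0.17, -0.002, 0, 0.18, 5],
    [0.021, -0.22, -0.002, 0, 0.18, 6.5],
    [0.026, -0.275, -0.002, 0, 0.18, 8],
    [0.031, -0.33, -0.002, 0, 0.18, 9],
    [0.036, -0.385, -0.002, 0, 0.18, 10],
    [0.0405, -0.425, -0.002, -0.1, 0.18, 10.9],
    [0.0414, -0.4472, -0.002, -0.1, 0.18, 10.95],
    [0.0414, -0.4472, -0.002, -0.1, 0.18, 10.95],
    [0.0414, -0.4472, -0.002, -0.1, 0.18, 10.95],
  ],
)

```text
t: 14.5
tool_pos: [0.555, 0.1662, 0.3253]
orientation: [3.137, -0.115, 0.001]
force: [0.1, 0.0, -2.7]
opening: 0.0095
gripper_force: 30.0
```

```bash
python3 - <<'E'
from h import *
print(tool()[1], rel((.5547,.1672,.215),down(-np.pi/2-.073)))
E
```

```text
[0.55495607 0.1661588  0.32532949] [-0.0004 -0.0013  0.1103  0.1485 -0.0594 -0.0016]
```

Emit:
carry_out(
  rows=[
    [-0.0004, -0.0013, 0.02, 0.15, -0.06, 0],
    [-0.0004, -0.0013, 0.05, 0.15, -0.06, 0],
    [-0.0004, -0.0013, 0.08, 0.15, -0.06, 0],
    [-0.0004, -0.0013, 0.105, 0.15, -0.06, 0],
    [-0.0004, -0.0013, 0.115, 0.15, -0.06, 0],
    [-0.0004, -0.0013, 0.115, 0.15, -0.06, 0],
    [-0.0004, -0.0013, 0.115, 0.15, -0.06, 0],
  ],
)

```text
t: 15.38
tool_pos: [0.5562, 0.1679, 0.2131]
orientation: [-3.138, 0.115, -0.006]
force: [-0.9, 0.5, -2.3]
opening: 0.0099
gripper_force: 30.0
```

```bash
python3 - <<'E'
from h import *
ims=[]
for c in('top','wrist'):
    im=robot.read_camera(c)
    if c=='top': im=im[120:230,130:260]; im=cv2.resize(im,(520,440),interpolation=cv2.INTER_CUBIC)
    else: im=cv2.resize(im,(586,440))[:, 150:430]
    ims.append(im)
cv2.imwrite('pics/c5.png',np.hstack(ims)[:,:,::-1])
print(robot.read_state()['force'],tool()[1], rel((.5547,.1672,.19),down(-np.pi/2-.073)))
E
```

```text
[-0.84492623 -0.12806346 -3.6356339 ] [0.55626942 0.16810892 0.21334418] [-0.0016  0.0011  0.0233 -0.1077 -0.2604 -0.0006]
```

View pics/c5.png

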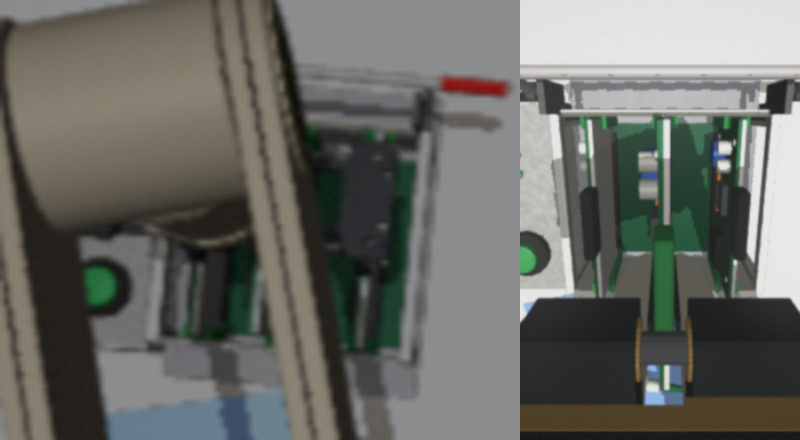

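The board hangs parallel between the two cards, above the empty slot.

Emit:
carry_out(
  rows=[
    [-0.0008, 0.0005, 0.006, -0.1, -0.26, 0],
    [-0.0016, 0.001, 0.012, -0.1, -0.26, 0],
    [-0.0016, 0.001, 0.018, -0.1, -0.26, 0],
    [-0.0016, 0.001, 0.024, -0.1, -0.26, 0],
    [-0.0016, 0.001, 0.03, -0.1, -0.26, 0],
    [-0.0016, 0.001, 0.03, -0.1, -0.26, 0],
  ],
)

```text
t: 16.23
tool_pos: [0.5534, 0.1671, 0.181]
orientation: [3.139, -0.114, -0.006]
force: [-0.1, 0.4, -3.1]
opening: 0.01
gripper_force: 30.0
```

```bash
python3 - <<'E'
from h import *
print(robot.read_state()['force'],robot.read_state()['wrist_torque'],tool()[1], rel((.5547,.1672,.15),down(-np.pi/2-.073)))
E
```

```text
[-0.1061082   0.42523821 -3.09716342] [-0.0390556   0.1662259   0.04748715] [0.55341017 0.16705899 0.18098231] [ 0.0014 -0.0003  0.031   0.0537  0.2068  0.0092]
```

Emit:
carry_out(
  rows=[
    [0.0007, 0, 0.006, 0, 0.1, 0],
    [0.0007, 0, 0.012, 0, 0.1, 0],
    [0.0007, 0, 0.018, 0, 0.1, 0],
    [0.0007, 0, 0.024, 0, 0.1, 0],
    [0.0007, 0, 0.03, 0, 0.1, 0],
  ],
)

```text
t: 16.85
tool_pos: [0.5544, 0.1671, 0.1514]
orientation: [3.139, -0.114, -0.001]
force: [-0.7, 0.6, -3.1]
opening: 0.0096
gripper_force: 30.0
```

Emit:
carry_out(
  rows=[
    [0, 0, 0.006, 0, 0, 0],
    [0, 0, 0.012, 0, 0, 0],
    [0, 0, 0.018, 0, 0, 0],
    [0, 0, 0.024, 0, 0, 0],
    [0, 0, 0.028, 0, 0, 0],
  ],
)

```text
t: 17.48
tool_pos: [0.5543, 0.167, 0.1233]
orientation: [3.139, -0.114, -0.002]
force: [0.7, 0.5, -3.3]
opening: 0.0095
gripper_force: 30.0
```

Emit:
carry_out(
  rows=[
    [0, 0, 0.003, 0, 0, 0],
    [0, 0, 0.006, 0, 0, 0],
    [0, 0, 0.009, 0, 0, 0],
  ],
)

```text
t: 17.85
tool_pos: [0.5546, 0.1671, 0.1149]
orientation: [3.139, -0.115, -0.0]
force: [-0.1, 0.0, -3.8]
opening: 0.0098
gripper_force: 30.0
```

Emit:
carry_out(
  rows=[
    [0, 0, 0.002, 0, 0, 0],
    [0, 0, 0.004, 0, 0, 0],
    [0, 0, 0.004, 0, 0, 0],
  ],
)

```text
t: 18.23
tool_pos: [0.5548, 0.1673, 0.1118]
orientation: [3.139, -0.114, 0.0]
force: [-2.9, 1.3, 5.7]
opening: 0.0098
gripper_force: 30.0
```

Emit:
carry_out(
  rows=[
    [0, 0, 0.001, 0, 0, 0],
    [0, 0, 0.002, 0, 0, 0],
    [0, 0, 0.002, 0, 0, 0],
  ],
)

```text
t: 18.6
tool_pos: [0.555, 0.1675, 0.1118]
orientation: [-3.139, 0.114, -0.002]
force: [-10.0, -1.6, 18.2]
opening: 0.0099
gripper_force: 30.0
```

Emit:
carry_out(
  rows=[
    [0, 0, -0.002, 0, 0, 0],
    [0, 0, -0.003, 0, 0, 0],
  ],
)

```text
t: 18.85
tool_pos: [0.5547, 0.1671, 0.1119]
orientation: [3.139, -0.115, 0.0]
force: [0.1, -0.2, -2.6]
opening: 0.0099
gripper_force: 30.0
```

Emit:
carry_out(
  rows=[
    [0, 0, 0, 0, 0, 0],
    [0, 0, 0, 0, 0, 0],
    [0, 0, 0, 0, 0, 0],
    [0, 0, 0, 0, 0, 0],
    [0, 0, -0.03, 0, 0, 0],
    [0, 0, -0.08, 0, 0, 0],
    [0, 0, -0.14, 0, 0, 0],
    [-0.05, 0, -0.2, 0, 0, 0],
    [-0.1, 0, -0.22, 0, 0, 0],
    [-0.1, 0, -0.22, 0, 0, 0],
    [-0.1, 0, -0.22, 0, 0, 0],
  ],
  jaw=160,
)

```text
t: 20.23
tool_pos: [0.455, 0.1745, 0.332]
orientation: [3.139, -0.114, 0.001]
force: [0.3, -0.3, -0.6]
opening: 0.0345
gripper_force: 0.0
```

```bash
python3 - <<'E'
from h import *
W=cam('wrist'); im=robot.read_camera('wrist'); save(im,'w6'); cv2.imwrite('pics/w6_raw.png',im[:,:,::-1])
np.savez('w6.npz',K=W[0],R=W[1],t=W[2]);print(tool()[1])
E
```

```text
[0.45508728 0.17432327 0.3308531 ]
```

View pics/w6.png

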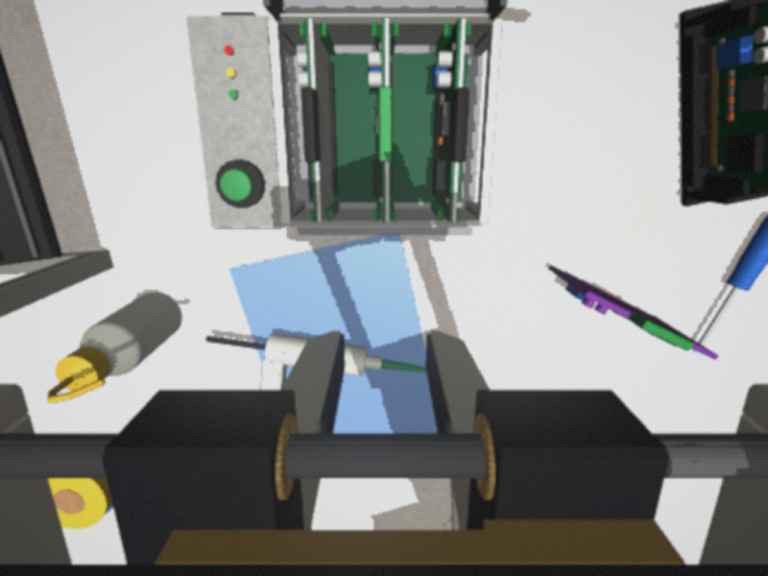

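The board is seated. Its grip spans rows 88–161, level with both neighbours' grips. The start button is at (237,184). Closing the bail next.

```bash
python3 - <<'E'
from h import *
f=np.load('w6.npz');W=(f['K'],f['R'],f['t'])
print('start',plane(W,np.array([237,184])/1.5,.08))
print(rel((.6527,.0256,.28),down(-.065)),robot.read_state()['q'])
E
```

```text
start [0.51439588 0.31122118 0.08      ]
[ 2.08000e-01  1.33900e-01  5.07000e-02 -1.70000e-02  1.12100e-01
 -9.04526e+01] [ 2.60973642e-01 -1.93062940e-01  1.60275618e+00 -5.41495347e-04
  1.73359653e+00  1.90458301e+00]
```

Emit:
carry_out(
  rows=[
    [0.04, 0.03, 0, 0, 0, -10],
    [0.09, 0.06, 0, 0, 0, -20],
    [0.14, 0.1, 0, 0, 0, -30],
    [0.19, 0.134, 0.02, 0, 0.1, -40],
    [0.208, 0.134, 0.05, 0, 0.1, -50],
    [0.208, 0.134, 0.05, 0, 0.1, -60],
    [0.208, 0.134, 0.05, 0, 0.1, -70],
    [0.208, 0.134, 0.05, 0, 0.1, -80],
    [0.208, 0.134, 0.05, 0, 0.1, -90.5],
    [0.208, 0.134, 0.05, 0, 0.1, -90.5],
    [0.208, 0.134, 0.05, 0, 0.1, -90.5],
  ],
  jaw=110,
)

```text
t: 21.65
tool_pos: [0.6525, 0.0253, 0.2802]
orientation: [-2.295, -2.143, 0.001]
force: [0.4, 0.1, -0.5]
opening: 0.0526
gripper_force: 0.0
```

```bash
python3 - <<'E'
from h import *
print(tool()[1],rel((.6525,.0256,.1496),down(-.073)))
E
```

```text
[0.65246885 0.02526244 0.28015374] [ 3.000e-04  2.000e-04  1.306e-01 -1.014e-01 -2.160e-02  2.405e-01]
```

Emit:
carry_out(
  rows=[
    [0, 0, 0.04, 0, 0, 0.2],
    [0, 0, 0.08, 0, 0, 0.2],
    [0, 0, 0.11, 0, 0, 0.2],
    [0, 0, 0.1305, 0, 0, 0.2],
    [0, 0, 0.1305, 0, 0, 0.2],
  ],
)

```text
t: 22.28
tool_pos: [0.6514, 0.0257, 0.1492]
orientation: [-2.295, -2.142, 0.003]
force: [0.1, 0.0, 0.1]
opening: 0.053
gripper_force: 0.0
```

Emit:
carry_out(
  rows=[
    [0, 0, 0, 0, 0, 0],
    [0, 0, 0, 0, 0, 0],
    [0, 0, 0, 0, 0, 0],
    [0, 0, 0, 0, 0, 0],
    [0, 0, 0, 0, 0, 0],
    [0, 0, 0, 0, 0, 0],
    [0, 0, 0, 0, 0, 0],
  ],
  jaw=255,
  force=8,
)

```text
t: 23.15
tool_pos: [0.6523, 0.0257, 0.1516]
orientation: [-2.295, -2.145, -0.0]
force: [-6.6, -0.5, 5.1]
opening: 0.0116
gripper_force: 8.0
```

Emit:
carry_out(
  rows=[
    [0, -0.0067, -0.0007, 0, 0, 0],
    [0, -0.0157, 0, 0, 0, 0],
    [0, -0.0243, 0.0023, 0, 0, 0],
    [0, -0.0323, 0.0064, 0, 0, 0],
    [0, -0.0394, 0.012, 0, 0, 0],
    [0, -0.0451, 0.0188, 0, 0, 0],
    [0, -0.0495, 0.0268, 0, 0, 0],
    [0, -0.0521, 0.0353, 0, 0, 0],
    [0, -0.053, 0.0443, 0, 0, 0],
    [0, -0.053, 0.047, 0, 0, 0],
    [0, -0.053, 0.047, 0, 0, 0],
  ],
)

```text
t: 24.52
tool_pos: [0.5993, 0.0293, 0.1042]
orientation: [-2.295, -2.144, 0.0]
force: [-1.1, 0.2, 7.6]
opening: 0.0121
gripper_force: 8.0
```

Emit:
carry_out(
  rows=[
    [0, 0, 0.002, 0, 0, 0],
    [0, 0, 0.004, 0, 0, 0],
    [0, 0, 0.004, 0, 0, 0],
  ],
)

```text
t: 24.9
tool_pos: [0.5993, 0.0291, 0.1009]
orientation: [-2.295, -2.145, 0.0]
force: [-4.6, 0.5, 11.9]
opening: 0.0118
gripper_force: 8.0
```

Emit:
carry_out(
  rows=[
    [0, 0, 0, 0, 0, 0],
    [0, 0, 0, 0, 0, 0],
    [0, 0, 0, 0, 0, 0],
    [0, 0, -0.03, 0, 0, 0],
    [0, 0, -0.06, 0, 0, 0],
    [0, 0, -0.06, 0, 0, 0],
  ],
  jaw=170,
)

```text
t: 25.65
tool_pos: [0.6016, 0.0292, 0.1632]
orientation: [2.293, 2.143, 0.007]
force: [0.8, 0.3, -0.8]
opening: 0.0313
gripper_force: 0.0
```

Emit:
carry_out(
  rows=[
    [0, 0, 0, 0, 0, 0],
    [0, 0, 0, 0, 0, 0],
    [0, 0, 0, 0, 0, 0],
    [0, 0, 0.02, 0, 0, 0],
    [0, 0, 0.028, 0, 0, 0],
    [0, 0, 0.032, 0, 0, 0],
    [0, 0, 0.032, 0, 0, 0],
  ],
  jaw=255,
)

```text
t: 26.52
tool_pos: [0.5988, 0.0293, 0.1297]
orientation: [-2.294, -2.144, 0.001]
force: [-12.4, -0.3, 18.3]
opening: 0.0008
gripper_force: 8.9
```

```bash
python3 - <<'E'
from h import *
T=cam('top');S=cam('scene')
f=np.load('w6.npz');W=(f['K'],f['R'],f['t']); q=lambda *p:np.array(p)/1.5
print('frame corner tri',tri(T,q(107,320),S,q(623,232)),tri(T,q(107,158),S,q(655,350)))
print('frame foot',plane(T,q(148,327),.0),'bottle',plane(T,q(147,363),.19),plane(W,q(150,310),.0))
print(rel((.514,.312,.2),down(-.073)),tool()[1])
M=down(-.073+np.pi); print(rel((.514,.312,.2),M))
E
```

```text
frame corner tri [0.44444052 0.50583917 0.22996284] [0.73221869 0.5143288  0.22359983]
frame foot [0.43228342 0.50746569 0.        ] bottle [0.36739073 0.43272649 0.19      ] [0.3659824  0.47281435 0.        ]
[ 0.2764 -0.1038 -0.0701 -0.0731 -0.0133  0.3145] [0.59882481 0.02928418 0.12968162]
[ 2.764000e-01 -1.038000e-01 -7.010000e-02  2.090000e-02 -1.146000e-01
 -1.796855e+02]
```

Emit:
carry_out(
  rows=[
    [0, 0, -0.04, 0, 0, 0],
    [0, 0, -0.09, 0, 0, 0],
    [0.04, -0.015, -0.1, 0, 0, 0.3],
    [0.09, -0.034, -0.1, 0, 0, 0.3],
    [0.14, -0.053, -0.1, 0, 0, 0.3],
    [0.19, -0.072, -0.1, 0, 0, 0.3],
    [0.24, -0.09, -0.1, 0, 0, 0.3],
    [0.27, -0.1, -0.08, 0, 0, 0.3],
    [0.2764, -0.1038, -0.04, 0, 0, 0.3],
    [0.2764, -0.1038, 0, 0, 0, 0.3],
    [0.2764, -0.1038, 0.02, 0, 0, 0.3],
    [0.2764, -0.1038, 0.02, 0, 0, 0.3],
  ],
)

```text
t: 28.02
tool_pos: [0.5137, 0.3113, 0.1065]
orientation: [-2.3, -2.138, 0.005]
force: [0.2, -0.3, -0.4]
opening: 0.0003
gripper_force: 0.0
```

```bash
python3 - <<'E'
from h import *
print(tool()[1],robot.read_state()['force'],rel((.514,.312,.09),down(-.073)))
im=robot.read_camera('top'); W=cam('wrist');robot.read_camera('wrist')
for c in('top','wrist'):
    for d in robot.outline_of(c,'start')[:2]: print(c,d['conf'],d['pixel'],d['pixels'].sum(),plane(cam(c),d['pixel'],.08))
cv2.imwrite('pics/c7.png',cv2.resize(robot.read_camera('wrist')[:,:,::-1],(768,576)))
E
```

```text
[0.51366343 0.31132727 0.10646267] [ 0.21461678 -0.29947622 -0.38726871] [ 0.0007  0.0003  0.0165 -0.1566  0.0801 -0.0067]
wrist 0.67 [388.1, 360.3] 507 [0.62326774 0.16446341 0.08      ]
wrist 0.55 [253.3, 209.4] 705 [0.51471852 0.31671119 0.08      ]
```

View pics/c7.png

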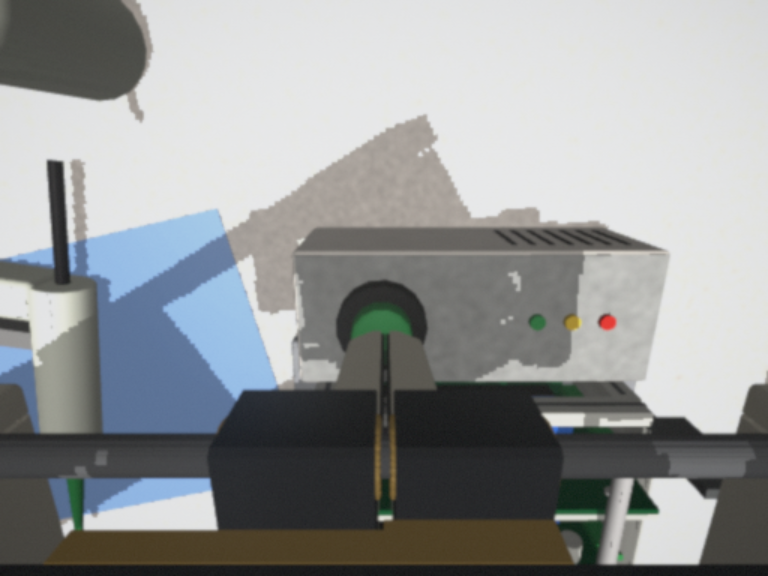

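The shut fingertips are over the green button, whose collar centre is at (381,323).

Emit:
carry_out(
  rows=[
    [0.002, 0, 0.008, 0, 0, 0],
    [0.002, 0, 0.016, 0, 0, 0],
    [0.002, 0, 0.022, 0, 0, 0],
    [0.002, 0, 0.024, 0, 0, 0],
    [0.002, 0, 0.026, 0, 0, 0],
    [0.002, 0, 0.026, 0, 0, 0],
  ],
)

```text
t: 29.02
tool_pos: [0.5153, 0.3144, 0.0859]
orientation: [2.3, 2.139, 0.003]
force: [-11.9, -6.0, 27.7]
opening: 0.0009
gripper_force: 13.8
```

Emit:
carry_out(
  rows=[
    [0, 0, -0.008, 0, 0, 0],
    [0, 0, -0.014, 0, 0, 0],
    [0, 0, -0.014, 0, 0, 0],
  ],
)

```text
t: 29.4
tool_pos: [0.5151, 0.3141, 0.0964]
orientation: [2.301, 2.139, 0.001]
force: [0.1, -0.4, -0.5]
opening: 0.001
gripper_force: 0.0
```

Emit:
carry_out(
  rows=[
    [0, 0, 0.002, 0, 0, 0],
    [0, 0, 0.002, 0, 0, 0],
  ],
)

```text
t: 29.65
tool_pos: [0.5145, 0.3138, 0.0934]
orientation: [-2.301, -2.139, 0.001]
force: [-1.0, 0.1, 0.2]
opening: 0.0005
gripper_force: 0.0
```

Emit:
carry_out(
  rows=[
    [0, 0, 0.002, 0, 0, 0],
    [0, 0, 0.002, 0, 0, 0],
  ],
)

```text
t: 29.9
tool_pos: [0.5149, 0.314, 0.0922]
orientation: [-2.301, -2.139, -0.001]
force: [0.1, -0.5, 1.0]
opening: 0.0008
gripper_force: 0.7
```

Emit:
carry_out(
  rows=[
    [0, 0, 0.002, 0, 0, 0],
    [0, 0, 0.002, 0, 0, 0],
  ],
)

```text
t: 30.15
tool_pos: [0.5151, 0.3141, 0.0905]
orientation: [2.301, 2.139, 0.001]
force: [0.3, -1.2, 2.9]
opening: 0.001
gripper_force: 1.2
```

Emit:
carry_out(
  rows=[
    [0, 0, 0.002, 0, 0, 0],
    [0, 0, 0.002, 0, 0, 0],
  ],
)

```text
t: 30.4
tool_pos: [0.5151, 0.3141, 0.0885]
orientation: [2.301, 2.139, 0.002]
force: [-0.9, -0.2, 3.1]
opening: 0.0006
gripper_force: 1.8
```

Emit:
carry_out(
  rows=[
    [0, 0, 0.002, 0, 0, 0],
    [0, 0, 0.002, 0, 0, 0],
  ],
)

```text
t: 30.65
tool_pos: [0.5152, 0.3141, 0.0865]
orientation: [2.301, 2.139, 0.002]
force: [-1.4, 0.0, 4.1]
opening: 0.0003
gripper_force: 2.3
```

The spring force builds from z 0.092 to a hard stop at 0.086, which is the full 6 mm of travel. So the button was pressed.

Emit:
carry_out(
  rows=[
    [0, 0, -0.03, 0, 0, 0],
    [0, 0, -0.09, 0, 0, 0],
    [0, 0, -0.15, 0, 0, 0],
    [0, 0, -0.2, 0, 0, 0],
    [0, -0.06, -0.24, 0, 0, 0],
    [0, -0.1, -0.26, 0, 0, 0],
    [0, -0.1, -0.26, 0, 0, 0],
  ],
)

```text
t: 31.52
tool_pos: [0.4139, 0.3224, 0.3498]
orientation: [2.298, 2.141, 0.01]
force: [1.2, 0.0, -0.2]
opening: 0.0003
gripper_force: 0.0
```

```bash
python3 - <<'E'
from h import *
a=cv2.resize(robot.read_camera('scene')[140:290,100:370],(780,433),interpolation=cv2.INTER_CUBIC)
cv2.imwrite('pics/c8.png',a[:,:,::-1]); print(robot.read_state()['force'])
E
```

```text
[-0.09054901  0.03962805 -0.89757128]
```

View pics/c8.png

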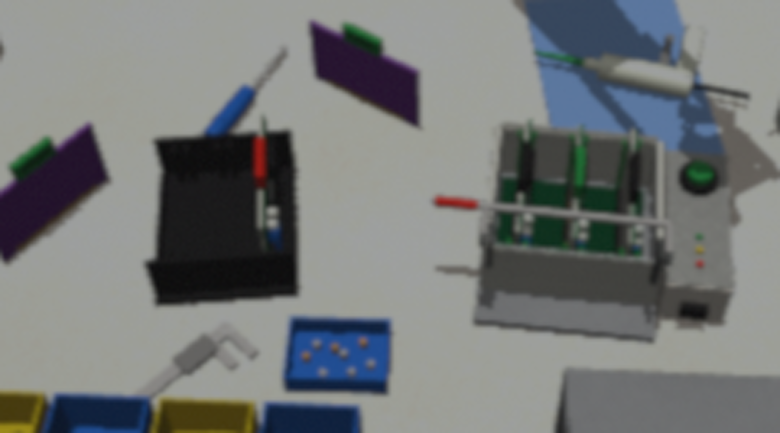

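The board is in the middle slot at (578,160), the bail is down across the boards from (455,202) to (650,225), and the reject and bystanders haven't moved.

```bash
python3 -c "
from plant import robot
print(robot.close_job())"
```

```text
the job is handed in; nothing more can be done
None
```

The green-gripped board is fully home in the cage's middle slot, with its components facing the same way as its neighbours. The bail is fully down, the start button was pressed through its full travel, and the job was handed in at about 32 s.

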